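Take the microscope kit off its pile and set it out on the bench mats

ROBOT

A 7-joint arm with a two-finger parallel gripper is mounted at the origin on the work surface. World frame = base frame: x ahead of the robot, y to its left, z up, the work surface at z = 0. Lengths are in m, angles in rad, forces in N, time in s.
With the tool pointing down it reaches from about 0.35 to 0.9 m from the base axis. Payload 7.2 kg.
Tool frame: the origin (TCP) lies midway between the tips of the shut fingers; the grasp point (between the pads) lies 19 mm behind it; z points along the fingers, y is the line along which they close (so a half turn about z gives the same grasp; the last joint's range is limited). The gripper opens to 88 mm and grips with 3 to 60 N. Pads are 20 mm wide; open, the fingers measure 115 mm over their backs; the gripper's body (75 mm by 178 mm) begins 61 mm behind the grasp point.
Start: joints at [1.04, 0.411, -0.013, 1.596, 0.006, 1.134, -0.082], TCP at [0.279, -0.559, 0.223] pointing down, gripper open.
Joint ranges: [-2.95, 2.95], [-0.29, 1.99], [-1.47, 1.44], [0.14, 2.54], [-1.03, 4.17], [0.13, 1.85], [-2.86, 2.86]. Speed limits (rad/s): [2.39, 2.39, 3.01, 3.01, 3.14, 3.14, 3.14].

INTERFACE

Orientations are given as a 3x3 rotation matrix whose columns are the frame's x, y, z axes.
In Python, from cell import telemetry, get_image, camera_model, finish_job, silhouettes, pinpoint gives the robot as it stands.
- The arm moves only by the tool step_arm, never from a script. Its argument "motion" is a list of rows, each an object with "offset": the shift along the tool's x, y, z in m, a list of three; "spin": the turn about the tool's z in rad; "fingers": the closure, from 0 (fully open) to 1 (shut). In form: [{"offset": [x, y, z], "spin": spin, "fingers": fingers}, ...]. A call has exactly 5 rows; each row is the pose to reach, as a shift and turn from the pose commanded when the call began, along the tool's axes at that moment; what a row does not reach only later rows make up. A row lasts 1/8 s, in which the tool goes at most 62.5 mm and 10.7 degrees, less where a joint would pass 70% of its speed; a pose out of reach is approached as far as the arm can. A call with a gripper value outside its range is refused whole. The fingers move at their own pace and stop on an object; the grip force is fixed at half the most. Time passes only in rows, so rows that repeat a pose let the fingers close, or fill a call up. It gives the time, the measured TCP pose, the force, the opening and the grip force at its end, in the units of the state.
- telemetry.state(): the state, without advancing time (a new reading comes with each control period).
- get_image(name): name is "scene" or "top" or "wrist"; returns the picture (400x640x3 uint8, red, green, blue); there is no depth.
- camera_model(name): a dict with "mtx" (3x3 intrinsics, pixels), "origin" and "orientation" of the camera in the world; the wrist camera has in their place "tool_from_camera" (4x4, takes a point from camera to tool coordinates, whose origin is the TCP and whose axes are the flange's). Camera axes: x right, y down, z forward; pixel columns grow to the right and rows downward; lengths in m; the calibration is good to about 2 mm. The wrist camera is an equidistant fisheye: a pixel r from the principal point sees the ray r / f radians off the axis. A picture is of the moment at which its call begins: read the wrist's pose just before it. camera_model takes no time and is no camera call.
- finish_job(): hands the job in; it is judged then, once.
Trained networks look in the newest picture that a camera, given by its name, has taken for a name from the list of things; names that differ only in an ending like _2 or _b are one class to them, and where a whole thing is asked for, a point or a joint stands for the part that bears it (a point fixed in the world has none). Each returns a list of dicts, best first, with "confidence" (0 to 1); they miss things now and then, are a little off and sometimes report something else, mostly with a low value. They report only what shows in the picture. A call takes as long as a camera call. They do not tell look-alikes from the thing itself.
- silhouettes(label, camera): "pixels" (400x640 bool, what is visible of it) and "rect" ([left, top, width, height] in pixels, round what is visible of it).
- pinpoint(label, camera): "point" ([column, row] in pixels: a listed point, or the origin of a listed thing).
The state is a dict: "time_s": time; "qpos": joint angles; "joint_velocities": joint speeds; "tau": joint torques, N m; "tool_pos": TCP position; "orientation": TCP orientation; "wrist_force": force on the tool from outside, world axes, zero at the start; "wrist_torque": the same for the moment, N m; "width": opening from 0.0 (shut) to 1.0 (fully open); "grip_force": force on a finger pad.
Only numpy, scipy, OpenCV 4.12 (cv2) and the standard library are available. Lean on these libraries where they do the work, as an engineer would, in place of code of your own. Each camera call takes 0.05 s, during which the arm holds its last target. There are 200 camera calls.

TASK

The microscope kit has been left in one pile on the bench. Take the pile apart one thing at a time from the top down, and set each thing upright in the middle of the mat that has its own shape and size, the two boxes lined up with the outlines on their mats. Tip nothing over and do not shift the oil bottle or the specimen cup.

Things in the scene. Friction and masses are not known exactly. Their poses are not given: they have to be found in the camera images.
- lens_case: Upright cylindrical case for a microscope objective, 26 mm diameter, 46 mm high, pale grey with a black cap. Topmost in the pile, standing on the tin up to 6 mm off its centre. Origin: centre of its underside; z up.
- tin: Round flat aluminium tin, 44 mm diameter, 20 mm high, closed, flat top. Second from the top, lying on the small box. Origin: centre of its underside; z up.
- cover_box: Small ivory plastic box for cover glasses, closed, flat top, 70 mm (its x) by 48 mm (its y), 24 mm high. Third from the top, lying on the large box, turned up to 0.25 rad from it. Origin: centre of its underside; z up.
- slide_box: Large dark plastic box for slides, closed, flat top, 94 mm (its x) by 64 mm (its y), 32 mm high. Bottom of the pile, on the bench itself. Origin: centre of its underside; z up.
- mat_lens_case: Mat for the lens case: the small round grey rubber mat, 46 mm diameter, 3 mm thick, with a white circle 26 mm inside. Fixed to the bench; only its place and yaw vary, anywhere among the other mats and the pile. Origin: centre of its underside, so its top is at z = 3 mm.
- mat_tin: Mat for the tin: the large round grey rubber mat, 64 mm diameter, 3 mm thick, with a white circle 44 mm inside. Fixed to the bench; only its place and yaw vary, anywhere among the other mats and the pile. Origin: centre of its underside, so its top is at z = 3 mm.
- mat_cover_box: Mat for the small box: the smaller rectangular grey rubber mat, 90 mm (its x) by 68 mm (its y), 3 mm thick, with a white outline 70 by 48 mm. Fixed to the bench; only its place and yaw vary, anywhere among the other mats and the pile. Origin: centre of its underside, so its top is at z = 3 mm.
- mat_slide_box: Mat for the large box: the larger rectangular grey rubber mat, 114 mm (its x) by 84 mm (its y), 3 mm thick, with a white outline 94 by 64 mm. Fixed to the bench; only its place and yaw vary, anywhere among the other mats and the pile. Origin: centre of its underside, so its top is at z = 3 mm.
- oil_bottle: Bystander: small upright amber bottle of immersion oil with a black cap, 30 mm diameter, 60 mm high, loose, beyond the mats. Leave it alone. Origin: centre of its underside; z up.
- cup: Bystander: open white specimen cup, 60 mm rim diameter, 55 mm high, loose, beyond the mats. Leave it alone. Origin: centre of its underside; z up.
There are look-alikes about, which are no part of the job. Leave any blue, pink or red look-alike of the slide_box alone.

How it is judged:
On the way, in this order (a step that is already met when the one before it is completed fails the run):
1. the lens case is set down and let go on its own mat (horizontal distance between lens_case and mat_lens_case below 0.012 m and z of lens_case in the frame of mat_lens_case between 0.0005 and 0.006 m and angle between lens_case's own z axis and vertical below 0.1 rad and linear speed of lens_case below 0.03 m/s and contact force between lens_case and the fingers below 0.1 N), for 0.2 s.
2. the round tin is set down and let go on its own mat (horizontal distance between tin and mat_tin below 0.012 m and z of tin in the frame of mat_tin between 0.0005 and 0.006 m and angle between tin's own z axis and vertical below 0.1 rad and linear speed of tin below 0.03 m/s and contact force between tin and the fingers below 0.1 N), for 0.2 s.
3. the small box is set down and let go on its own mat (horizontal distance between cover_box and mat_cover_box below 0.014 m and z of cover_box in the frame of mat_cover_box between 0.0005 and 0.006 m and angle between cover_box's own z axis and vertical below 0.1 rad and linear speed of cover_box below 0.03 m/s and angle between the x axis of cover_box and the x axis of mat_cover_box, either way round below 0.21 rad and contact force between cover_box and the fingers below 0.1 N), for 0.2 s.
4. the large box is set down and let go on its own mat (horizontal distance between slide_box and mat_slide_box below 0.014 m and z of slide_box in the frame of mat_slide_box between 0.0005 and 0.006 m and angle between slide_box's own z axis and vertical below 0.1 rad and linear speed of slide_box below 0.03 m/s and angle between the x axis of slide_box and the x axis of mat_slide_box, either way round below 0.21 rad and contact force between slide_box and the fingers below 0.1 N), for 0.2 s.
At the end, for the whole second after the job is handed in: All four things stand upright (within 0.1 rad), at rest and let go on top of their own mats: the lens case and the tin within 12 mm of the mat's centre, the two boxes within 14 mm and lined up within 0.21 rad (either way round) (horizontal distance between lens_case and mat_lens_case below 0.012 m and z of lens_case in the frame of mat_lens_case between 0.0005 and 0.006 m and angle between each of lens_case, tin, cover_box, slide_box's own z axis and vertical below 0.1 rad and linear speed of each of lens_case, tin, cover_box, slide_box below 0.03 m/s and horizontal distance between tin and mat_tin below 0.012 m and z of tin in the frame of mat_tin between 0.0005 and 0.006 m and horizontal distance between cover_box and mat_cover_box below 0.014 m and z of cover_box in the frame of mat_cover_box between 0.0005 and 0.006 m and angle between the x axis of cover_box and the x axis of mat_cover_box, either way round below 0.21 rad and horizontal distance between slide_box and mat_slide_box below 0.014 m and z of slide_box in the frame of mat_slide_box between 0.0005 and 0.006 m and angle between the x axis of slide_box and the x axis of mat_slide_box, either way round below 0.21 rad); the robot touches nothing.
It fails at once if one of the things, the bottle or the cup is tipped over (more than 0.6 rad from upright) (angle between any of lens_case, tin, cover_box, slide_box, oil_bottle, cup's own z axis and vertical above 0.6 rad).
It fails at once if the oil bottle is shifted by more than 20 mm (distance of oil_bottle from where it was at the start of the episode above 0.02 m).
It fails at once if the specimen cup is shifted by more than 20 mm (distance of cup from where it was at the start of the episode above 0.02 m).
It also fails if it takes over 128 s, if anything falls off the work surface, if the arm or the gripper's body presses on something with over 40 N, if the wrist force passes 120 N, or if a joint passes its speed limit or range.

## Working session

There is one attempt and no reset: what is moved stays moved. The work goes in short steps, Python scripts to look and compute and a tool call to move; the robot and the scene stay as the last step left them, time stands still between calls to the robot, and variables do not carry over. Pictures are saved under pics/ and viewed, at most 14 in all, crops included, and the job is handed in when it is done.

Besides the shell and the picture viewer there is one more tool, called after ">>>" as name(argument=value, ...) on one line, values as JSON. step_arm: Moves the arm, as the interface text tells. Its arguments: {"type":"object","properties":{"motion":{"type":"array"}},"required":["motion"]}

```bash
ls; mkdir -p pics; cat > h.py <<'E'
import numpy as np, cv2
from cell import telemetry, get_image, camera_model, finish_job, silhouettes, pinpoint
def save(n,im): cv2.imwrite('pics/'+n,cv2.cvtColor(im,cv2.COLOR_RGB2BGR))
def ray(cam,uv):
    m=camera_model(cam); K=np.array(m['mtx']); R=np.array(m['orientation']).reshape(3,3)
    uv=np.atleast_2d(np.array(uv,float)); d=np.c_[uv,np.ones(len(uv))]@np.linalg.inv(K).T
    return np.array(m['origin']),d@R.T
def at(cam,uv,z):
    o,d=ray(cam,uv); return o+d*((z-o[2])/d[:,2])[:,None]
def proj(cam,P):
    m=camera_model(cam); K=np.array(m['mtx']); R=np.array(m['orientation']).reshape(3,3)
    p=(np.atleast_2d(P)-np.array(m['origin']))@R@K.T; return p[:,:2]/p[:,2:]
E
python3 - <<'E'
from h import *
s=telemetry.state(); print(s['time_s'],s['tool_pos'],np.round(s['orientation'],3),s['width'])
for c in ['top','scene']:
    save(c+'0.png',get_image(c)); m=camera_model(c); print(c,np.round(m['origin'],3),np.round(m['mtx'],1).tolist(),np.round(m['orientation'],3).tolist())
for l in ['lens_case','tin','cover_box','slide_box','mat_lens_case','mat_tin','mat_cover_box','mat_slide_box','oil_bottle','cup']:
    print(l,[(np.round(d['confidence'],2),d['rect'],int(d['pixels'].sum())) for d in silhouettes(l,'top')][:4])
E
```

```text
pics
0.0 [ 0.27874807 -0.5588372   0.22182058] [[ 0.895  0.446 -0.001]
 [ 0.446 -0.895  0.001]
 [-0.    -0.002 -1.   ]] 0.9990347203260894
top [ 0.38  -0.013  1.101] [[444.0, 0.0, 317.1], [0.0, 444.0, 199.4], [0.0, 0.0, 1.0]] [[0.03, -0.982, 0.185], [-0.999, -0.024, 0.032], [-0.027, -0.186, -0.982]]
scene [ 0.863 -0.492  0.613] [[381.8, 0.0, 321.0], [0.0, 381.8, 198.2], [0.0, 0.0, 1.0]] [[0.868, 0.348, -0.354], [0.496, -0.602, 0.625], [0.004, -0.718, -0.696]]
lens_case [(np.float64(0.72), [321.1, 177.5, 9.6, 13.6], 125)]
tin [(np.float64(0.59), [320.4, 183.9, 15.9, 13.3], 119)]
cover_box [(np.float64(0.77), [314.2, 175.2, 21.4, 27.7], 239)]
slide_box [(np.float64(0.85), [262.5, 143.6, 31.6, 38.3], 958), (np.float64(0.82), [189.0, 255.2, 49.1, 31.4], 1078), (np.float64(0.78), [303.2, 247.9, 45.2, 47.4], 1072), (np.float64(0.69), [308.9, 169.5, 33.1, 45.0], 430)]
mat_lens_case [(np.float64(0.71), [224.3, 190.3, 19.7, 17.5], 256)]
mat_tin [(np.float64(0.61), [259.8, 236.2, 25.4, 22.5], 549)]
mat_cover_box [(np.float64(0.79), [366.2, 232.2, 30.6, 40.2], 1004)]
mat_slide_box [(np.float64(0.86), [402.2, 167.4, 49.8, 50.3], 1508)]
oil_bottle [(np.float64(0.5), [284.7, 116.0, 8.7, 18.3], 149)]
cup [(np.float64(0.85), [365.8, 116.0, 23.4, 25.0], 474)]
```

```bash
python3 - <<'E'
import cv2
a=cv2.imread('pics/top0.png')[100:310,160:480]
cv2.imwrite('pics/top0c.png',cv2.resize(a,(800,525),interpolation=cv2.INTER_CUBIC))
E
```

```text
(no output)
```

View pics/top0c.png

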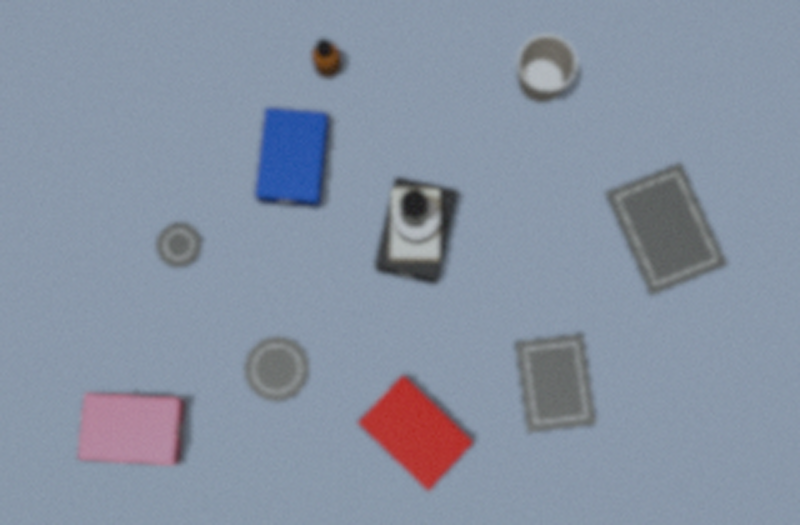

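View pics/scene0.png

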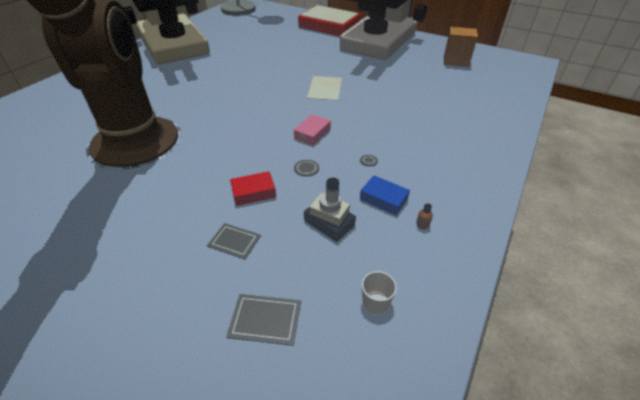

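The top picture (crop pixels ÷2.5 + (160,100)) shows four slide_box-like boxes: blue (277,162), pink (213,271), red (326,272) and dark (327,192). Only the dark one fits: it has the right colour and the ivory box, tin and capped case stand on it. The small round mat is at (231,197), the large round mat at (270,247), the small rectangular mat at (382,253) and the large rectangular mat at (426,192). The bottle (290,123) and cup (379,127) are beyond them.

```bash
cat >> h.py <<'E'
def mask(l,cam,near=None):
    L=silhouettes(l,cam)
    if near is not None: L=[d for d in L if np.hypot(d['rect'][0]+d['rect'][2]/2-near[0],d['rect'][1]+d['rect'][3]/2-near[1])<25]
    return L[0]['pixels'] if L else None
def wrect(cam,m,z):
    v,u=np.nonzero(m); P=at(cam,np.c_[u,v],z)[:,:2]
    h=cv2.convexHull((P*1e4).astype(np.float32)); (c,(w,hh),a)=cv2.minAreaRect(h)
    if w<hh: a+=90; w,hh=hh,w
    a=np.radians((a+90)%180-90)
    return P.mean(0),np.array(c)/1e4,(w/1e4,hh/1e4),a
E
python3 - <<'E'
from h import *
np.set_printoptions(precision=4,suppress=True)
for c in ['top','scene']:
    print(c); im=get_image(c)
    for l,z in [('mat_lens_case',.003),('mat_tin',.003),('mat_cover_box',.003),('mat_slide_box',.003),('oil_bottle',.03),('cup',.055)]:
        m=mask(l,c)
        if m is not None: print(l,*wrect(c,m,z))
    for l,z in [('lens_case',.099),('tin',.076),('cover_box',.056),('slide_box',.032)]:
        near=(326,192) if c=='top' else (330,212)
        m=mask(l,c,near)
        if m is not None:
            print(l,*wrect(c,m,z),'pin',[ (np.round(d['confidence'],2),d['point'],at(c,d['point'],z0)[0][:2]) for z0 in [{'lens_case':.076,'tin':.056,'cover_box':.032,'slide_box':0}[l]] for d in pinpoint(l,c)[:4]])
    if c=='top':
        g=cv2.cvtColor(im,cv2.COLOR_RGB2GRAY); v,u=np.nonzero(g[172:190,316:336]<45); print('cap',len(u),at('top',[[u.mean()+316,v.mean()+172]],.122))
E
```

```text
top
mat_lens_case [0.5863 0.24  ] [0.5864 0.2401] (0.04452796936035156, 0.042663693237304685) 0.8270306949283845
mat_tin [0.4637 0.1336] [0.4631 0.1336] (0.06473150634765625, 0.0616821533203125) -1.5422978628564994
mat_cover_box [ 0.4557 -0.1405] [ 0.4568 -0.1408] (0.09082616577148438, 0.07249171142578124) 0.12124093293569693
mat_slide_box [ 0.6148 -0.2503] [ 0.6146 -0.2504] (0.11477359619140624, 0.0849006591796875) 0.42382347864799386
oil_bottle [0.5819 0.2339] [0.5814 0.2339] (0.047122015380859375, 0.045093310546875) 0.8272685817927559
cup [ 0.7634 -0.1244] [ 0.7625 -0.1258] (0.06731719360351562, 0.0591977294921875) 0.01914666349907018
tin [ 0.5939 -0.0021] [ 0.5973 -0.0008] (0.0401755126953125, 0.036107528686523435) -1.54126037019721 pin [(np.float64(0.51), [325.0, 189.4], array([0.6017, 0.0031]))]
slide_box [0.5908 0.0015] [0.6014 0.0012] (0.096815185546875, 0.06467112426757812) -0.20984777283442868 pin [(np.float64(0.96), [276.1, 163.3], array([0.6791, 0.1314])), (np.float64(0.72), [209.2, 268.8], array([0.4065, 0.2842])), (np.float64(0.71), [327.6, 195.1], array([ 0.5991, -0.00
[... 928 characters left out ...]
331.9, 203.3], array([0.607 , 0.0065])), (np.float64(0.59), [234.4, 238.7], array([ 0.4931, -0.1686])), (np.float64(0.51), [330.0, 215.9], array([ 0.6208, -0.0267]))]
cover_box [ 0.617  -0.0186] [ 0.6109 -0.0097] (0.07552177124023438, 0.06322861938476562) 0.030264358203553016 pin [(np.float64(0.95), [329.0, 216.6], array([ 0.6096, -0.0095]))]
slide_box [ 0.6239 -0.0289] [ 0.6179 -0.0319] (0.107161572265625, 0.07762189331054688) 0.3668860932275085 pin [(np.float64(0.94), [255.2, 194.4], array([ 0.4126, -0.0069])), (np.float64(0.91), [329.7, 220.9], array([0.6031, 0.0066])), (np.float64(0.7), [313.3, 132.4], array([0.4012, 0.2781])), (np.float64(0.61), [382.3, 197.0], array([0.6725, 0.1332]))]
```

```bash
python3 - <<'E'
from h import *
im=get_image('wrist'); save('w0.png',im); m=camera_model('wrist'); print(m)
E
```

```text
{'mtx': array([[309.70691629,   0.        , 315.54814213],
       [  0.        , 309.70691629, 199.78130833],
       [  0.        ,   0.        ,   1.        ]]), 'tool_from_camera': array([[ 2.22287645e-04, -9.54089646e-01, -2.99521114e-01,
         8.21977271e-02],
       [ 9.99999974e-01,  1.95116590e-04,  1.20622283e-04,
         8.42129017e-04],
       [-5.66429333e-05, -2.99521133e-01,  9.54089664e-01,
        -1.61449409e-01],
       [ 0.00000000e+00,  0.00000000e+00,  0.00000000e+00,
         1.00000000e+00]])}
```

>>> step_arm(motion=[{"offset":[0.02,-0.02,-0.02],"spin":0.05,"fingers":0},{"offset":[0.06,-0.055,-0.04],"spin":0.14,"fingers":0},{"offset":[0.1,-0.09,-0.06],"spin":0.23,"fingers":0},{"offset":[0.14,-0.13,-0.08],"spin":0.32,"fingers":0},{"offset":[0.18,-0.165,-0.1],"spin":0.46,"fingers":0}])

```text
time_s: 2.68
tool_pos: [0.3668, -0.3294, 0.3235]
orientation: [[1.0, -0.001, 0.0], [-0.001, -1.0, -0.0], [0.0, 0.0, -1.0]]
wrist_force: [0.7, -0.4, 0.8]
width: 1.001
grip_force: 0.0
```

```bash
cat >> h.py <<'E'
def go(x,y,z,ang=None):
    """offset/spin to world TCP target; ang = desired world angle of tool y axis (mod pi)"""
    s=telemetry.state(); R=np.array(s['orientation']); d=np.array([x,y,z])-s['tool_pos']
    a=np.arctan2(R[1,1],R[0,1]); sp=0 if ang is None else -((ang-a+np.pi/2)%np.pi-np.pi/2)
    print('t',round(s['time_s'],2),'pos',np.round(s['tool_pos'],4),'yang',round(a,3),'w',round(s['width'],3),'F',round(s['grip_force'],1),'tilt',round(R[2,2],4),'q7',round(s['qpos'][6],2),'| offset',np.round(R.T@d,4),'spin',round(sp,3))
E
python3 -c "
from h import *
go(.48,-.03,.37,-1.5708)"
```

```text
t 2.67 pos [ 0.3668 -0.3294  0.3235] yang -1.572 w 1.001 F 0.0 tilt -1.0 q7 -0.95 | offset [ 0.113  -0.2995 -0.0465] spin -0.001
```

>>> step_arm(motion=[{"offset":[0.02,-0.06,-0.01],"spin":0,"fingers":0},{"offset":[0.045,-0.12,-0.02],"spin":0,"fingers":0},{"offset":[0.07,-0.18,-0.03],"spin":0,"fingers":0},{"offset":[0.09,-0.24,-0.04],"spin":0,"fingers":0},{"offset":[0.113,-0.3,-0.046],"spin":0,"fingers":0}])

```text
time_s: 3.3
tool_pos: [0.475, -0.0399, 0.3684]
orientation: [[1.0, 0.002, 0.002], [0.002, -1.0, -0.0], [0.002, 0.0, -1.0]]
wrist_force: [0.6, -0.1, -1.5]
width: 1.001
grip_force: 0.0
```

```bash
cat >> h.py <<'E'
class W:
    """wrist snapshot: image plus pose, fisheye back-projection"""
    def __init__(s):
        t=telemetry.state(); s.im=get_image('wrist'); m=camera_model('wrist'); s.K=np.array(m['mtx']); T=np.array(m['tool_from_camera'])
        R=np.array(t['orientation']); s.R=R@T[:3,:3]; s.o=R@T[:3,3]+t['tool_pos']
    def at(s,uv,z):
        p=(np.atleast_2d(np.array(uv,float))-s.K[:2,2])/s.K[0,0]; r=np.linalg.norm(p,axis=1)+1e-12
        d=np.c_[p*(np.sin(r)/r)[:,None],np.cos(r)]@s.R.T
        return s.o+d*((z-s.o[2])/d[:,2])[:,None]
    def proj(s,P):
        c=(np.atleast_2d(P)-s.o)@s.R; q=np.linalg.norm(c[:,:2],axis=1)+1e-12
        return c[:,:2]/q[:,None]*(np.arctan2(q,c[:,2])*s.K[0,0])[:,None]+s.K[:2,2]
    def rect(s,m,z):
        v,u=np.nonzero(m); P=s.at(np.c_[u,v],z)[:,:2]
        c,(w,h),a=cv2.minAreaRect((P*1e4).astype(np.float32))
        if w<h: a+=90; w,h=h,w
        return P.mean(0).round(4),(np.array(c)/1e4).round(4),(round(w/1e4,4),round(h/1e4,4)),round(np.radians((a+90)%180-90),3)
E
python3 - <<'E'
from h import *
w=W(); save('w1.png',w.im)
for l,z in [('mat_lens_case',.003),('mat_tin',.003),('mat_cover_box',.003),('mat_slide_box',.003)]:
    for d in silhouettes(l,'wrist')[:2]: print(l,round(d['confidence'],2),d['rect'],*w.rect(d['pixels'],z))
for l,z in [('lens_case',.122),('tin',.076),('cover_box',.056),('slide_box',.032)]:
    for d in silhouettes(l,'wrist')[:4]: print(l,round(d['confidence'],2),d['rect'],*w.rect(d['pixels'],z))
go(.5,0,.3)
E
```

```text
mat_lens_case 0.88 [152.8, 85.8, 23.0, 23.7] [0.5872 0.2368] [0.5865 0.2372] (0.0461, 0.0449) -0.041
mat_tin 0.76 [203.5, 144.7, 34.4, 34.7] [0.4645 0.1315] [0.4643 0.1314] (0.0621, 0.0612) -0.035
mat_slide_box 0.95 [406.6, 45.8, 59.5, 71.6] [ 0.6155 -0.2511] [ 0.6156 -0.2519] (0.1145, 0.0873) 0.398
mat_slide_box 0.29 [264.1, 49.8, 51.9, 57.5] [ 0.6053 -0.0051] [ 0.6065 -0.0009] (0.0993, 0.0689) -0.2
lens_case 0.72 [274.6, 59.6, 25.7, 19.4] [ 0.6064 -0.0029] [ 0.606  -0.0028] (0.0285, 0.0238) 0.521
tin 0.58 [277.6, 57.6, 30.5, 33.2] [ 0.5984 -0.0059] [ 0.601  -0.0048] (0.0413, 0.0346) -0.986
cover_box 0.69 [272.3, 54.3, 34.5, 45.0] [ 0.5983 -0.0031] [ 0.6029 -0.0018] (0.0697, 0.0495) 0.019
slide_box 0.91 [131.4, 178.5, 46.5, 37.3] [0.4062 0.2582] [0.4057 0.2607] (0.1089, 0.0702) 1.55
slide_box 0.79 [265.9, 45.6, 50.2, 59.8] [ 0.6015 -0.0088] [ 0.603  -0.0036] (0.0926, 0.0638) -0.197
slide_box 0.75 [196.4, 10.4, 43.8, 56.3] [0.6731 0.1189] [0.6747 0.1203] (0.0981, 0.0717) -0.054
slide_box 0.68 [264.9, 162.6, 61.8, 66.7] [ 0.4096 -0.0076] [ 0.4088 -0.008 ] (0.0945, 0.0686) 0.855
t 3.75 pos [ 0.4742 -0.0432  0.3674] yang -1.571 w 0.996 F 0.0 tilt -1.0 q7 -1.61 | offset [ 0.0258 -0.0432  0.0674] spin 0
```

View pics/w1.png

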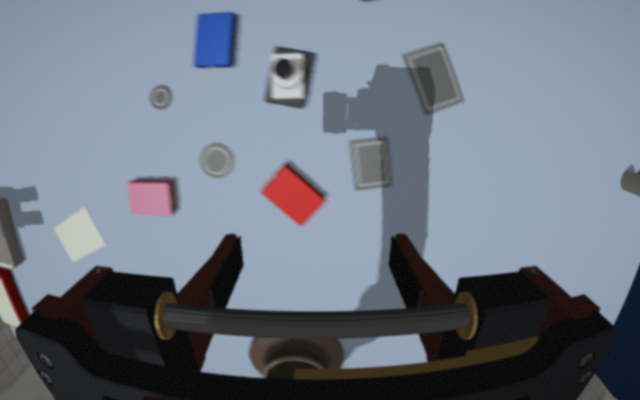

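The wrist view shows the pile at about (288,78), the blue, pink and red look-alikes at (215,40), (152,197) and (293,193), and the mats at (161,97), (217,160), (370,163) and (433,77). I'll look at the pile from above it next.

>>> step_arm(motion=[{"offset":[0.03,-0.01,0.03],"spin":0,"fingers":0},{"offset":[0.07,-0.02,0.06],"spin":0,"fingers":0},{"offset":[0.11,-0.025,0.09],"spin":0,"fingers":0},{"offset":[0.13,-0.04,0.107],"spin":0,"fingers":0},{"offset":[0.13,-0.04,0.107],"spin":0,"fingers":0}])

```text
time_s: 4.38
tool_pos: [0.6042, -0.0011, 0.2582]
orientation: [[1.0, 0.003, -0.004], [0.003, -1.0, 0.001], [-0.004, -0.001, -1.0]]
wrist_force: [-0.9, 0.1, -0.2]
width: 1.005
grip_force: 0.0
```

```bash
python3 - <<'E'
from h import *
get_image('top');get_image('top')
w=W(); save('w2.png',w.im)
for l,z in [('mat_lens_case',.003),('mat_tin',.003),('mat_cover_box',.003),('mat_slide_box',.003),('lens_case',.122),('tin',.076),('cover_box',.056),('slide_box',.032)]:
    for d in silhouettes(l,'wrist')[:3]: print(l,round(d['confidence'],2),d['rect'],*w.rect(d['pixels'],z))
g=cv2.cvtColor(w.im,cv2.COLOR_RGB2GRAY); 
u0,v0=w.proj([.606,-.002,.122])[0]; print(u0,v0)
m=np.zeros_like(g,bool); m[int(v0)-35:int(v0)+35,int(u0)-35:int(u0)+35]=1
n,lab,st,ce=cv2.connectedComponentsWithStats(((g<50)&m).astype(np.uint8))
for i in range(1,n):
    if st[i,4]>50: print('dark',st[i],ce[i],*w.rect(lab==i,.122))
go(.606,-.002,.2)
a=w.im[0:230,200:440]; save('w2c.png',cv2.resize(a,None,fx=2.5,fy=2.5,interpolation=cv2.INTER_CUBIC))
E
```

```text
mat_lens_case 0.67 [144.6, 165.9, 28.1, 27.6] [0.5876 0.2369] [0.5884 0.2374] (0.0461, 0.045) -0.91
mat_lens_case 0.2 [226.7, 22.1, 28.3, 28.3] [0.7852 0.0984] [0.7857 0.0994] (0.0414, 0.0308) 0.762
mat_tin 0.71 [207.2, 235.4, 43.9, 31.8] [0.4733 0.1292] [0.4733 0.1297] (0.0645, 0.0389) 1.229
mat_cover_box 0.57 [379.2, 230.9, 44.7, 54.7] [ 0.4713 -0.1344] [ 0.4598 -0.1422] (0.0924, 0.0684) 0.162
mat_slide_box 0.9 [446.5, 120.0, 60.5, 83.1] [ 0.6182 -0.2496] [ 0.6164 -0.252 ] (0.1138, 0.0845) 0.41
lens_case 0.58 [300.7, 154.2, 33.7, 35.4] [ 0.6248 -0.0058] [ 0.6223 -0.0043] (0.0367, 0.0308) 1.31
tin 0.91 [298.6, 155.6, 36.9, 36.7] [ 0.6143 -0.0049] [ 0.611  -0.0037] (0.0441, 0.0386) 1.337
cover_box 0.84 [292.6, 142.4, 40.5, 59.0] [0.611  0.0008] [ 0.606  -0.0011] (0.0725, 0.047) 0.016
slide_box 0.81 [281.6, 260.3, 71.8, 51.5] [ 0.4215 -0.0049] [ 0.4143 -0.0067] (0.1016, 0.0759) 0.851
slide_box 0.72 [197.2, 80.1, 50.9, 72.8] [0.6773 0.1198] [0.6772 0.1202] (0.093, 0.0695) -0.077
slide_box 0.66 [283.3, 129.1, 61.1, 75.7] [ 0.621  -0.0057] [ 0.6061 -0.0026] (0.0959, 0.064) -0.194
314.1512892799586 186.81983153671968
dark [335 151   8  21  70] [337.48571429 159.72857143] [ 0.6337 -0.0249] [ 0.6324 -0.0259] (0.0203, 0.0059) -0.036
dark [303 170  21  25 417] [313.25899281 182.04316547] [ 0.6109 -0.0011] [ 0.6109 -0.0008] (0.0247, 0.0201) 0.002
t 4.92 pos [ 0.6044 -0.0016  0.2609] yang -1.568 w 0.999 F 0.0 tilt -1.0 q7 -1.77 | offset [0.0016 0.0004 0.0609] spin 0
```

View pics/w2c.png

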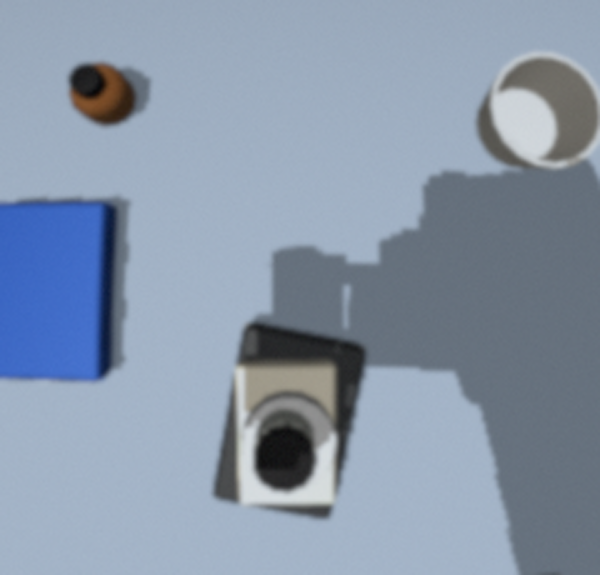

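The crop shows the cap centre at wrist pixel (314,183), the tin and ivory box beneath it, and the dark slide box as the bottom of the pile. The blue look-alike, bottle and cup are all well clear. Lens case is at about (0.610, -0.001).

>>> step_arm(motion=[{"offset":[0.005,0,0.05],"spin":0,"fingers":0},{"offset":[0.005,0,0.1],"spin":0,"fingers":0},{"offset":[0.005,0,0.14],"spin":0,"fingers":0},{"offset":[0.005,0,0.165],"spin":0,"fingers":0},{"offset":[0.005,0,0.171],"spin":0,"fingers":0}])

```text
time_s: 5.55
tool_pos: [0.6083, -0.0014, 0.0878]
orientation: [[1.0, 0.003, -0.003], [0.003, -1.0, -0.0], [-0.003, 0.0, -1.0]]
wrist_force: [0.2, 0.4, 0.2]
width: 1.0
grip_force: 0.0
```

>>> step_arm(motion=[{"offset":[0,0,0],"spin":0,"fingers":0.3},{"offset":[0,0,0],"spin":0,"fingers":0.6},{"offset":[0,0,0],"spin":0,"fingers":0.8},{"offset":[0,0,0],"spin":0,"fingers":1},{"offset":[0,0,0],"spin":0,"fingers":1}])

```text
time_s: 6.18
tool_pos: [0.6095, -0.0014, 0.0898]
orientation: [[1.0, 0.003, 0.0], [0.003, -1.0, -0.0], [0.0, 0.0, -1.0]]
wrist_force: [-0.4, 0.4, 1.4]
width: 0.471
grip_force: 0.0
```

>>> step_arm(motion=[{"offset":[0,0,0],"spin":0,"fingers":1},{"offset":[0,0,0],"spin":0,"fingers":1},{"offset":[0,0,0],"spin":0,"fingers":1},{"offset":[0,0,0],"spin":0,"fingers":1},{"offset":[0,0,0],"spin":0,"fingers":1}])

```text
time_s: 6.8
tool_pos: [0.6094, -0.0013, 0.0895]
orientation: [[1.0, 0.003, -0.0], [0.003, -1.0, -0.0], [-0.0, 0.0, -1.0]]
wrist_force: [-0.0, 0.9, 0.2]
width: 0.288
grip_force: 30.0
```

>>> step_arm(motion=[{"offset":[0,0,-0.015],"spin":0,"fingers":1},{"offset":[0,0,-0.04],"spin":0,"fingers":1},{"offset":[0,0,-0.08],"spin":0,"fingers":1},{"offset":[0,0,-0.1],"spin":0,"fingers":1},{"offset":[0,0,-0.1],"spin":0,"fingers":1}])

```text
time_s: 7.42
tool_pos: [0.6106, -0.0012, 0.192]
orientation: [[1.0, 0.003, 0.004], [0.003, -1.0, -0.0], [0.004, 0.0, -1.0]]
wrist_force: [0.3, 0.8, -0.3]
width: 0.293
grip_force: 30.0
```

```bash
python3 - <<'E'
from h import *
get_image('top')
w=W(); save('w3.png',cv2.resize(w.im[60:400,160:480],None,fx=1.6,fy=1.6))
for l,z in [('tin',.076),('cover_box',.056),('slide_box',.032)]:
    for d in silhouettes(l,'wrist')[:3]: print(l,round(d['confidence'],2),d['rect'],*w.rect(d['pixels'],z))
go(.5878,.237,.1895)
E
```

```text
tin 0.57 [298.5, 172.1, 41.7, 47.0] [ 0.6076 -0.0029] [ 0.6076 -0.0029] (0.0459, 0.0415) 0.003
cover_box 0.81 [286.8, 156.8, 51.6, 68.8] [0.6154 0.0016] [ 6.071e-01 -5.000e-04] (0.0736, 0.0484) 0.01
slide_box 0.93 [117.9, 289.6, 51.3, 47.3] [0.4132 0.2438] [0.4138 0.2421] (0.0857, 0.0817) -0.008
slide_box 0.79 [175.0, 80.0, 60.0, 89.6] [0.6772 0.1189] [0.6762 0.1201] (0.0962, 0.0724) -0.063
slide_box 0.68 [288.4, 298.2, 58.6, 60.6] [ 0.4084 -0.0081] [ 0.4111 -0.0069] (0.1141, 0.0655) 0.302
t 7.67 pos [ 0.6087 -0.0015  0.1883] yang -1.568 w 0.294 F 30.0 tilt -1.0 q7 -1.8 | offset [-0.0203 -0.2385 -0.0012] spin 0
```

View pics/w3.png

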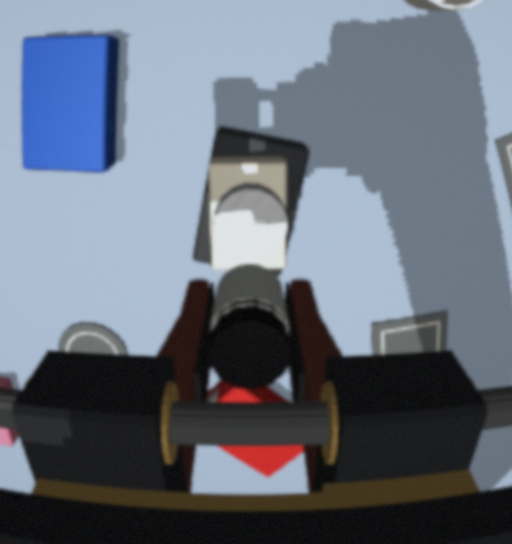

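The case hangs upright between the fingers at crop (250,330), and the tin still sits on the box.

>>> step_arm(motion=[{"offset":[-0.003,-0.04,0],"spin":0,"fingers":1},{"offset":[-0.008,-0.095,0],"spin":0,"fingers":1},{"offset":[-0.013,-0.15,0],"spin":0,"fingers":1},{"offset":[-0.018,-0.2,0],"spin":0,"fingers":1},{"offset":[-0.02,-0.2385,0],"spin":0,"fingers":1}])

```text
time_s: 8.3
tool_pos: [0.5876, 0.2396, 0.1885]
orientation: [[1.0, 0.005, -0.002], [0.005, -1.0, 0.0], [-0.002, -0.0, -1.0]]
wrist_force: [0.1, -0.2, 0.2]
width: 0.292
grip_force: 30.0
```

```bash
python3 - <<'E'
from h import *
get_image('top');get_image('top')
w=W()
for l,z in [('mat_lens_case',.003)]:
    for d in silhouettes(l,'wrist')[:3]: print(l,round(d['confidence'],2),d['rect'],*w.rect(d['pixels'],z))
d=silhouettes('lens_case','wrist')
for e in d[:2]: print('lens',e['confidence'],e['rect'])
s=telemetry.state(); T=np.array(s['tool_pos'])
print(w.proj([T+[0,0,.0325]]), w.proj([[.5878,.237,.003]]))
save('w4.png',w.im[100:400,120:520])
go(.5878,.237,.0175)
E
```

```text
mat_lens_case 0.89 [300.6, 158.0, 39.1, 39.7] [0.5872 0.2383] [0.5869 0.2387] (0.0474, 0.044) 0.012
lens 0.89 [289.1, 225.0, 54.3, 76.3]
[[327.92378848 278.61334916]] [[320.5470154  176.58207407]]
t 8.55 pos [0.5886 0.2362 0.1885] yang -1.568 w 0.288 F 30.0 tilt -1.0 q7 -2.21 | offset [-0.0006 -0.0011  0.171 ] spin 0
```

View pics/w4.png

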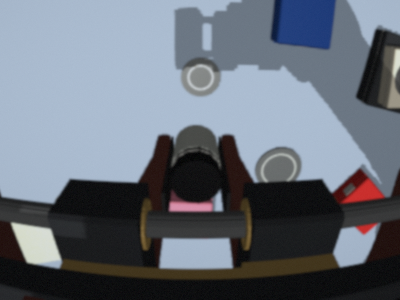

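```bash
python3 - <<'E'
from h import *
for k in range(2):
    w=W(); s=telemetry.state(); T=np.array(s['tool_pos'])
    d=silhouettes('mat_lens_case','wrist')[0]; print(T.round(4),w.o.round(4),d['rect'],*w.rect(d['pixels'],.003))
g=cv2.cvtColor(w.im,cv2.COLOR_RGB2GRAY)
print(w.proj([T+[0,0,.0325]]))
go(.5876,.237,.0175)
E
```

```text
[0.5889 0.2355 0.1887] [0.6714 0.2356 0.3498] [292.7, 158.7, 41.1, 42.1] [0.5874 0.2376] [0.587  0.2374] (0.0458, 0.0444) -1.101
[0.5892 0.2353 0.1891] [0.6718 0.2345 0.3503] [292.7, 157.4, 40.6, 41.9] [0.5873 0.2379] [0.5867 0.2375] (0.0464, 0.0452) -0.0
[[313.51755087 282.18773881]]
t 8.75 pos [0.5892 0.2354 0.1893] yang -1.57 w 0.29 F 30.0 tilt -1.0 q7 -2.21 | offset [-0.0015 -0.0017  0.1718] spin 0
```

>>> step_arm(motion=[{"offset":[-0.003,-0.002,0.05],"spin":0,"fingers":1},{"offset":[-0.003,-0.002,0.1],"spin":0,"fingers":1},{"offset":[-0.003,-0.002,0.14],"spin":0,"fingers":1},{"offset":[-0.003,-0.002,0.165],"spin":0,"fingers":1},{"offset":[-0.003,-0.002,0.172],"spin":0,"fingers":1}])

```text
time_s: 9.38
tool_pos: [0.5848, 0.2374, 0.0163]
orientation: [[1.0, 0.002, -0.003], [0.002, -1.0, -0.002], [-0.003, 0.002, -1.0]]
wrist_force: [-12.0, -8.2, 36.3]
width: 0.291
grip_force: 30.0
```

>>> step_arm(motion=[{"offset":[0,0,0],"spin":0,"fingers":1},{"offset":[0,0,0],"spin":0,"fingers":1},{"offset":[0,0,0],"spin":0,"fingers":1},{"offset":[0,0,0],"spin":0,"fingers":0.65},{"offset":[0,0,0],"spin":0,"fingers":0.5}])

```text
time_s: 10.0
tool_pos: [0.5859, 0.2391, 0.0177]
orientation: [[1.0, 0.003, 0.0], [0.003, -1.0, 0.0], [0.0, -0.0, -1.0]]
wrist_force: [-0.2, 0.1, -0.5]
width: 0.425
grip_force: 0.0
```

>>> step_arm(motion=[{"offset":[0,0,0],"spin":0,"fingers":0.3},{"offset":[0,0,0],"spin":0,"fingers":0.1},{"offset":[0,0,0],"spin":0,"fingers":0},{"offset":[0,0,-0.02],"spin":0,"fingers":0},{"offset":[0,0,-0.06],"spin":0,"fingers":0}])

```text
time_s: 10.62
tool_pos: [0.5848, 0.2387, 0.0778]
orientation: [[1.0, 0.003, -0.003], [0.003, -1.0, -0.001], [-0.003, 0.001, -1.0]]
wrist_force: [0.5, -0.0, 0.6]
width: 0.98
grip_force: 0.0
```

>>> step_arm(motion=[{"offset":[0,0,-0.05],"spin":0,"fingers":0},{"offset":[0,0,-0.1],"spin":0,"fingers":0},{"offset":[0,0,-0.14],"spin":0,"fingers":0},{"offset":[0,0,-0.16],"spin":0,"fingers":0},{"offset":[0,0,-0.16],"spin":0,"fingers":0}])

```text
time_s: 11.25
tool_pos: [0.5865, 0.2397, 0.2406]
orientation: [[1.0, 0.003, 0.004], [0.003, -1.0, 0.002], [0.004, -0.002, -1.0]]
wrist_force: [-0.2, -0.7, -1.0]
width: 1.0
grip_force: 0.0
```

```bash
python3 - <<'E'
from h import *
for k in range(4): get_image('top')
w=W()
print(*[(l,)+w.rect(silhouettes(l,'wrist')[0]['pixels'],z) for l,z in [('mat_lens_case',.003)]],pinpoint('lens_case','wrist')[:1])
p=pinpoint('lens_case','wrist')[0]['point']; print(w.at([p],.003), 'top cam',at('top',pinpoint('lens_case','top')[0]['point'],.003), at('top',pinpoint('mat_lens_case','top')[0]['point'],0.0))
u,v=w.proj([.587,.238,.003])[0]; u=int(u);v=int(v)
save('w5.png',cv2.resize(w.im[v-60:v+60,u-60:u+60],None,fx=4,fy=4))
go(.609,-.003,.23)
E
```

```text
('mat_lens_case', array([0.5945, 0.2387]), array([0.5916, 0.2385]), (0.0445, 0.0379), np.float64(-1.528)) [{'point': [311.0, 166.9], 'confidence': 0.83}]
[[0.58816462 0.24344379 0.003     ]] top cam [[0.58174499 0.24740606 0.003     ]] [[0.58716551 0.249981   0.        ]]
t 11.75 pos [0.5856 0.239  0.2369] yang -1.568 w 0.996 F 0.0 tilt -1.0 q7 -2.19 | offset [0.0227 0.2421 0.007 ] spin 0
```

View pics/w5.png

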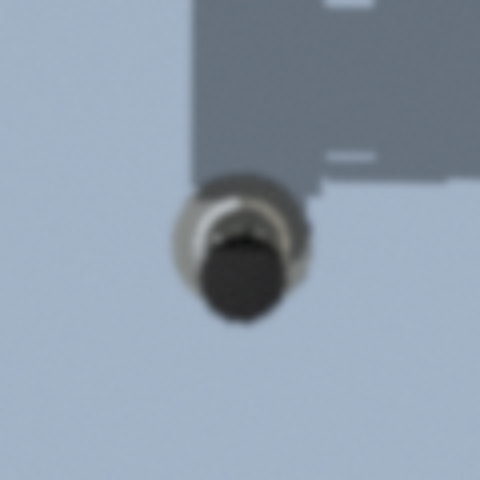

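The lens case stands on its mat, with the white ring even around its base. Back to the pile for the tin.

>>> step_arm(motion=[{"offset":[0.004,0.045,0],"spin":0,"fingers":0},{"offset":[0.01,0.1,0],"spin":0,"fingers":0},{"offset":[0.015,0.155,0],"spin":0,"fingers":0},{"offset":[0.02,0.205,0],"spin":0,"fingers":0},{"offset":[0.0235,0.242,0],"spin":0,"fingers":0}])

```text
time_s: 12.38
tool_pos: [0.6099, -0.0057, 0.2373]
orientation: [[1.0, 0.001, -0.0], [0.001, -1.0, -0.001], [-0.0, 0.001, -1.0]]
wrist_force: [0.4, -0.1, 0.0]
width: 1.0
grip_force: 0.0
```

```bash
cat > look.py <<'E'
from h import *
import sys
def look(items,n=3,wait=6,png=None):
    for k in range(wait): get_image('top')
    for k in range(n):
        w=W()
        for l,z,x,y in items:
            for d in silhouettes(l,'wrist')[:5]:
                c=w.rect(d['pixels'],z)
                if np.hypot(c[1][0]-x,c[1][1]-y)<.05: print(l,round(d['confidence'],2),*c)
    if png:
        u,v=w.proj([items[0][2],items[0][3],items[0][1]])[0].astype(int); u=np.clip(u,80,560); v=np.clip(v,80,320)
        save(png,cv2.resize(w.im[v-80:v+80,u-80:u+80],None,fx=3,fy=3))
    return w
E
python3 - <<'E'
from look import *
look([('tin',.076,.607,-.003),('cover_box',.056,.605,0),('slide_box',.032,.605,0)],png='w6.png')
go(.609,-.003,.059)
E
```

```text
tin 0.78 [ 0.6074 -0.0029] [ 0.6071 -0.0028] (0.0451, 0.0426) 0.337
cover_box 0.64 [ 6.111e-01 -5.000e-04] [ 0.6057 -0.0015] (0.0721, 0.0475) 0.005
slide_box 0.6 [ 0.6203 -0.0042] [ 0.6061 -0.0026] (0.0982, 0.0645) -0.198
tin 0.83 [ 0.6072 -0.0028] [ 0.6069 -0.0029] (0.0436, 0.0432) 0.005
cover_box 0.8 [6.111e-01 6.000e-04] [ 0.6058 -0.0012] (0.0727, 0.047) 0.022
slide_box 0.71 [ 0.62   -0.0037] [ 0.606  -0.0025] (0.0979, 0.0662) -0.202
cover_box 0.81 [ 0.6127 -0.0013] [ 0.6059 -0.0017] (0.0721, 0.0478) 0.004
slide_box 0.97 [ 0.6249 -0.0039] [ 0.6069 -0.0029] (0.0954, 0.0641) -0.189
t 13.28 pos [ 0.6099 -0.0029  0.2375] yang -1.568 w 1.002 F 0.0 tilt -1.0 q7 -1.78 | offset [-9.000e-04  1.000e-04  1.785e-01] spin 0
```

View pics/w6.png

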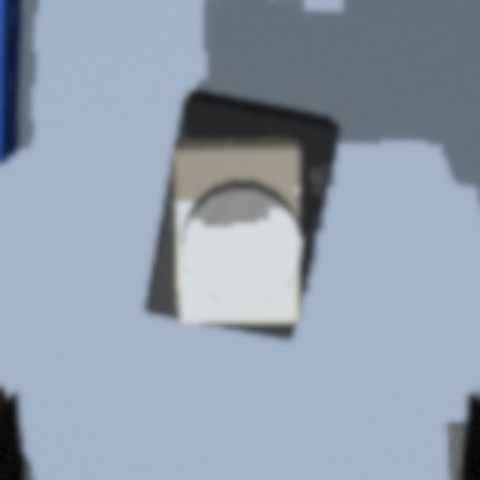

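Tin seen at crop centre (242,245), centre (0.607, -0.003), still flat on the ivory box.

>>> step_arm(motion=[{"offset":[-0.0025,0,0.05],"spin":0,"fingers":0},{"offset":[-0.0025,0,0.1],"spin":0,"fingers":0},{"offset":[-0.0025,0,0.14],"spin":0,"fingers":0},{"offset":[-0.0025,0,0.162],"spin":0,"fingers":0},{"offset":[-0.0025,0,0.17],"spin":0,"fingers":0}])

```text
time_s: 13.9
tool_pos: [0.6066, -0.003, 0.066]
orientation: [[1.0, 0.003, -0.002], [0.003, -1.0, 0.0], [-0.002, -0.0, -1.0]]
wrist_force: [0.5, -1.4, 0.5]
width: 1.002
grip_force: 0.0
```

>>> step_arm(motion=[{"offset":[0,0,0.003],"spin":0,"fingers":0},{"offset":[0,0,0.006],"spin":0,"fingers":0},{"offset":[0,0,0.008],"spin":0,"fingers":0},{"offset":[0,0,0.008],"spin":0,"fingers":0.2},{"offset":[0,0,0.008],"spin":0,"fingers":0.3}])

```text
time_s: 14.52
tool_pos: [0.6076, -0.0029, 0.0598]
orientation: [[1.0, 0.003, 0.0], [0.003, -1.0, -0.0], [0.0, 0.0, -1.0]]
wrist_force: [-0.9, -0.3, -0.7]
width: 0.81
grip_force: 0.0
```

>>> step_arm(motion=[{"offset":[0,0,0],"spin":0,"fingers":0.45},{"offset":[0,0,0],"spin":0,"fingers":0.55},{"offset":[0,0,0],"spin":0,"fingers":0.7},{"offset":[0,0,0],"spin":0,"fingers":1},{"offset":[0,0,0],"spin":0,"fingers":1}])

```text
time_s: 15.15
tool_pos: [0.6074, -0.0028, 0.0595]
orientation: [[1.0, 0.003, 0.0], [0.003, -1.0, -0.0], [0.0, 0.0, -1.0]]
wrist_force: [0.5, 0.4, 0.8]
width: 0.494
grip_force: 30.0
```

>>> step_arm(motion=[{"offset":[0,0,0],"spin":0,"fingers":1},{"offset":[0,0,-0.003],"spin":0,"fingers":1},{"offset":[0,0,-0.015],"spin":0,"fingers":1},{"offset":[0,0,-0.035],"spin":0,"fingers":1},{"offset":[0,0,-0.06],"spin":0,"fingers":1}])

```text
time_s: 15.78
tool_pos: [0.6073, -0.0029, 0.1205]
orientation: [[1.0, 0.003, -0.0], [0.003, -1.0, 0.0], [-0.0, -0.0, -1.0]]
wrist_force: [-0.2, 0.8, -0.7]
width: 0.495
grip_force: 30.0
```

>>> step_arm(motion=[{"offset":[0,0,-0.035],"spin":0,"fingers":1},{"offset":[0,0,-0.065],"spin":0,"fingers":1},{"offset":[0,0,-0.08],"spin":0,"fingers":1},{"offset":[0,0,-0.08],"spin":0,"fingers":1},{"offset":[0,0,-0.08],"spin":0,"fingers":1}])

```text
time_s: 16.4
tool_pos: [0.6068, -0.003, 0.1983]
orientation: [[1.0, 0.003, -0.002], [0.003, -1.0, -0.0], [-0.002, 0.0, -1.0]]
wrist_force: [0.4, -0.1, -1.0]
width: 0.492
grip_force: 30.0
```

```bash
python3 - <<'E'
from look import *
look([('cover_box',.056,.605,0),('slide_box',.032,.605,0)],n=2,wait=3)
go(.4648,.1318,.2,-1.5708)
E
```

```text
cover_box 0.57 [ 0.6073 -0.0014] [ 0.6059 -0.0017] (0.0712, 0.0485) 0.008
slide_box 0.8 [ 0.6265 -0.0054] [ 0.6065 -0.0025] (0.0958, 0.0642) -0.193
cover_box 0.72 [ 0.6077 -0.0014] [ 0.606 -0.001] (0.0722, 0.0476) 0.022
slide_box 0.77 [ 0.6265 -0.005 ] [ 0.6067 -0.0022] (0.0968, 0.0634) -0.203
t 16.85 pos [ 0.6073 -0.0029  0.1992] yang -1.568 w 0.493 F 30.0 tilt -1.0 q7 -1.79 | offset [-0.1422 -0.1351 -0.0007] spin 0.003
```

>>> step_arm(motion=[{"offset":[-0.025,-0.02,0],"spin":0,"fingers":1},{"offset":[-0.06,-0.055,0],"spin":0,"fingers":1},{"offset":[-0.095,-0.09,0],"spin":0,"fingers":1},{"offset":[-0.125,-0.12,0],"spin":0,"fingers":1},{"offset":[-0.142,-0.135,0],"spin":0,"fingers":1}])

```text
time_s: 17.48
tool_pos: [0.4638, 0.1333, 0.1998]
orientation: [[1.0, 0.005, 0.001], [0.005, -1.0, 0.0], [0.001, -0.0, -1.0]]
wrist_force: [0.1, -0.3, 0.4]
width: 0.497
grip_force: 30.0
```

```bash
python3 - <<'E'
from look import *
w=look([('mat_tin',.003,.465,.132)],n=3,wait=6)
for l,x in [('tin',0)]:
    for d in silhouettes(l,'wrist')[:3]: print(l,d['confidence'],d['rect'],w.rect(d['pixels'],telemetry.state()['tool_pos'][2]+.0165))
go(.4645,.1315,.0065)
E
```

```text
mat_tin 0.58 [0.4654 0.1324] [0.4655 0.1326] (0.0632, 0.0632) -0.757
mat_tin 0.82 [0.4649 0.1327] [0.4645 0.1328] (0.063, 0.0628) 0.471
mat_tin 0.64 [0.465  0.1325] [0.4647 0.1325] (0.0635, 0.0632) 0.002
tin 0.64 [278.7, 218.3, 79.3, 82.2] (array([0.4684, 0.1301]), array([0.4676, 0.1299]), (0.0491, 0.0434), np.float64(0.002))
t 18.12 pos [0.4652 0.1315 0.1993] yang -1.568 w 0.494 F 30.0 tilt -1.0 q7 -2.06 | offset [-0.0007 -0.      0.1928] spin 0
```

>>> step_arm(motion=[{"offset":[0,-0.001,0.05],"spin":0,"fingers":1},{"offset":[0,-0.001,0.1],"spin":0,"fingers":1},{"offset":[0,-0.001,0.145],"spin":0,"fingers":1},{"offset":[0,-0.001,0.17],"spin":0,"fingers":1},{"offset":[0,-0.001,0.18],"spin":0,"fingers":1}])

```text
time_s: 18.75
tool_pos: [0.4643, 0.1325, 0.0181]
orientation: [[1.0, 0.003, -0.002], [0.003, -1.0, -0.001], [-0.002, 0.001, -1.0]]
wrist_force: [-0.6, 0.4, -0.5]
width: 0.492
grip_force: 30.0
```

>>> step_arm(motion=[{"offset":[0,0,0.004],"spin":0,"fingers":1},{"offset":[0,0,0.008],"spin":0,"fingers":1},{"offset":[0,0,0.011],"spin":0,"fingers":1},{"offset":[0,0,0.0125],"spin":0,"fingers":1},{"offset":[0,0,0.0125],"spin":0,"fingers":1}])

```text
time_s: 19.38
tool_pos: [0.4652, 0.1327, 0.0071]
orientation: [[1.0, 0.003, 0.0], [0.003, -1.0, -0.0], [0.0, 0.0, -1.0]]
wrist_force: [-0.1, 0.3, -0.2]
width: 0.492
grip_force: 30.0
```

>>> step_arm(motion=[{"offset":[0,0,0],"spin":0,"fingers":1},{"offset":[0,0,0],"spin":0,"fingers":0.45},{"offset":[0,0,0],"spin":0,"fingers":0.3},{"offset":[0,0,0],"spin":0,"fingers":0.1},{"offset":[0,0,0],"spin":0,"fingers":0}])

```text
time_s: 20.0
tool_pos: [0.465, 0.1327, 0.007]
orientation: [[1.0, 0.003, 0.0], [0.003, -1.0, 0.0], [0.0, -0.0, -1.0]]
wrist_force: [0.3, -0.3, -0.4]
width: 0.846
grip_force: 0.0
```

>>> step_arm(motion=[{"offset":[0,0,-0.01],"spin":0,"fingers":0},{"offset":[0,0,-0.05],"spin":0,"fingers":0},{"offset":[0,0,-0.11],"spin":0,"fingers":0},{"offset":[0,0,-0.17],"spin":0,"fingers":0},{"offset":[0,0,-0.22],"spin":0,"fingers":0}])

```text
time_s: 20.62
tool_pos: [0.4649, 0.1329, 0.2302]
orientation: [[1.0, 0.003, 0.002], [0.003, -1.0, 0.001], [0.002, -0.001, -1.0]]
wrist_force: [1.2, -0.2, 0.1]
width: 0.998
grip_force: 0.0
```

```bash
python3 - <<'E'
from look import *
w=look([('tin',.023,.465,.132),('mat_tin',.003,.465,.132)],n=1,wait=4,png='w7.png')
print(w.rect(silhouettes('lens_case','wrist')[0]['pixels'],.03))
go(.605,-.002,.23,-1.5708+.01)
E
```

```text
tin 0.72 [0.4648 0.1315] [0.4652 0.1312] (0.0461, 0.0414) 0.003
mat_tin 0.85 [0.4726 0.1333] [0.4649 0.1324] (0.0623, 0.0623) -0.784
(array([0.585 , 0.2377]), array([0.5853, 0.2375]), (0.0373, 0.0267), np.float64(1.4))
t 21.02 pos [0.4642 0.1324 0.2256] yang -1.568 w 1.002 F 0.0 tilt -1.0 q7 -2.05 | offset [ 0.1404  0.1349 -0.0047] spin -0.007
```

View pics/w7.png

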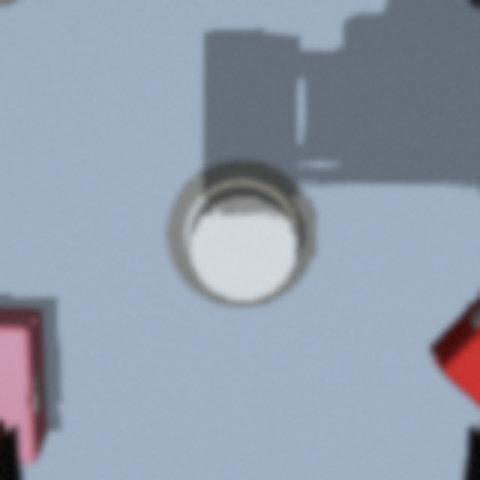

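The tin is centred on its mat at crop (242,240). Next the ivory box, centre (0.606, -0.0015), yaw about 0.01.

>>> step_arm(motion=[{"offset":[0.03,0.03,0],"spin":-0.007,"fingers":0},{"offset":[0.07,0.065,0],"spin":-0.007,"fingers":0},{"offset":[0.11,0.105,0],"spin":-0.007,"fingers":0},{"offset":[0.135,0.13,0],"spin":-0.007,"fingers":0},{"offset":[0.1415,0.134,0],"spin":-0.007,"fingers":0}])

```text
time_s: 21.65
tool_pos: [0.6074, -0.0033, 0.2248]
orientation: [[1.0, 0.006, -0.003], [0.006, -1.0, -0.0], [-0.003, 0.0, -1.0]]
wrist_force: [0.3, -0.6, 0.2]
width: 0.999
grip_force: 0.0
```

```bash
python3 - <<'E'
from look import *
w=look([('cover_box',.056,.605,0),('slide_box',.032,.605,0)],n=2,wait=5)
go(.606,-.0015,.0355,-1.5708+.012)
E
```

```text
cover_box 0.64 [ 0.6066 -0.0013] [ 0.6057 -0.0015] (0.0721, 0.0484) 0.012
slide_box 0.81 [ 0.6251 -0.0065] [ 0.6074 -0.0028] (0.0963, 0.0628) -0.185
cover_box 0.98 [ 0.6062 -0.0013] [ 0.6056 -0.0012] (0.0717, 0.0469) 0.03
slide_box 0.72 [ 0.6251 -0.0063] [ 0.6069 -0.0025] (0.0943, 0.0635) -0.218
t 22.2 pos [ 6.067e-01 -5.000e-04  2.273e-01] yang -1.56 w 1.005 F 0.0 tilt -1.0 q7 -1.78 | offset [-0.0008  0.001   0.1918] spin -0.002
```

>>> step_arm(motion=[{"offset":[-0.001,0.001,0.05],"spin":0,"fingers":0},{"offset":[-0.001,0.001,0.1],"spin":0,"fingers":0},{"offset":[-0.001,0.001,0.145],"spin":0,"fingers":0},{"offset":[-0.001,0.001,0.172],"spin":0,"fingers":0},{"offset":[-0.001,0.001,0.181],"spin":0,"fingers":0}])

```text
time_s: 22.82
tool_pos: [0.6049, -0.0018, 0.0444]
orientation: [[1.0, 0.01, -0.003], [0.01, -1.0, -0.0], [-0.003, -0.0, -1.0]]
wrist_force: [-0.9, 0.1, 0.2]
width: 1.001
grip_force: 0.0
```

>>> step_arm(motion=[{"offset":[0,0,0.004],"spin":0,"fingers":0},{"offset":[0,0,0.008],"spin":0,"fingers":0},{"offset":[0,0,0.01],"spin":0,"fingers":0},{"offset":[0,0,0.01],"spin":0,"fingers":0.2},{"offset":[0,0,0.01],"spin":0,"fingers":0.3}])

```text
time_s: 23.45
tool_pos: [0.6061, -0.0019, 0.0363]
orientation: [[1.0, 0.01, 0.001], [0.01, -1.0, -0.0], [0.001, 0.0, -1.0]]
wrist_force: [0.2, -0.1, 0.1]
width: 0.809
grip_force: 0.0
```

>>> step_arm(motion=[{"offset":[0,0,0],"spin":0,"fingers":0.4},{"offset":[0,0,0],"spin":0,"fingers":0.5},{"offset":[0,0,0],"spin":0,"fingers":0.7},{"offset":[0,0,0],"spin":0,"fingers":1},{"offset":[0,0,0],"spin":0,"fingers":1}])

```text
time_s: 24.08
tool_pos: [0.606, -0.0018, 0.036]
orientation: [[1.0, 0.01, 0.0], [0.01, -1.0, 0.0], [0.0, -0.0, -1.0]]
wrist_force: [0.0, 0.5, 0.8]
width: 0.543
grip_force: 30.0
```

>>> step_arm(motion=[{"offset":[0,0,0],"spin":0,"fingers":1},{"offset":[0,0,-0.003],"spin":0,"fingers":1},{"offset":[0,0,-0.015],"spin":0,"fingers":1},{"offset":[0,0,-0.035],"spin":0,"fingers":1},{"offset":[0,0,-0.06],"spin":0,"fingers":1}])

```text
time_s: 24.7
tool_pos: [0.606, -0.0018, 0.0976]
orientation: [[1.0, 0.01, 0.0], [0.01, -1.0, 0.0], [0.0, -0.0, -1.0]]
wrist_force: [-0.7, 0.0, 0.2]
width: 0.548
grip_force: 30.0
```

>>> step_arm(motion=[{"offset":[0,0,-0.035],"spin":0,"fingers":1},{"offset":[0,0,-0.07],"spin":0,"fingers":1},{"offset":[0,0,-0.1],"spin":0,"fingers":1},{"offset":[0,0,-0.105],"spin":0,"fingers":1},{"offset":[0,0,-0.105],"spin":0,"fingers":1}])

```text
time_s: 25.32
tool_pos: [0.6058, -0.002, 0.2013]
orientation: [[1.0, 0.01, 0.001], [0.01, -1.0, -0.0], [0.001, 0.0, -1.0]]
wrist_force: [0.1, -0.4, -0.9]
width: 0.548
grip_force: 30.0
```

```bash
python3 - <<'E'
from look import *
w=look([('slide_box',.032,.605,0),('mat_cover_box',.003,.459,-.141)],n=2,wait=3)
go(.459,-.141,.2,-1.5708+.13)
E
```

```text
slide_box 0.68 [ 0.6205 -0.0042] [ 0.6178 -0.0045] (0.0725, 0.0645) -0.169
mat_cover_box 0.93 [ 0.4818 -0.1405] [ 0.4795 -0.1395] (0.0684, 0.05) -1.456
slide_box 0.58 [ 0.6211 -0.0039] [ 0.618  -0.0047] (0.0745, 0.0655) -0.171
mat_cover_box 0.75 [ 0.4823 -0.1399] [ 0.48   -0.1387] (0.0692, 0.0489) -1.508
t 25.77 pos [ 0.6058 -0.0019  0.2005] yang -1.561 w 0.542 F 30.0 tilt -1.0 q7 -1.79 | offset [-0.1481  0.1377  0.0006] spin -0.12
```

>>> step_arm(motion=[{"offset":[-0.025,0.025,0],"spin":-0.02,"fingers":1},{"offset":[-0.065,0.06,0],"spin":-0.06,"fingers":1},{"offset":[-0.105,0.1,0],"spin":-0.1,"fingers":1},{"offset":[-0.135,0.125,0],"spin":-0.12,"fingers":1},{"offset":[-0.148,0.138,0],"spin":-0.12,"fingers":1}])

```text
time_s: 26.4
tool_pos: [0.4575, -0.1431, 0.2011]
orientation: [[0.992, 0.127, -0.0], [0.127, -0.992, -0.001], [-0.0, 0.001, -1.0]]
wrist_force: [0.0, 0.5, -0.5]
width: 0.544
grip_force: 30.0
```

```bash
python3 - <<'E'
from look import *
w=look([('mat_cover_box',.003,.459,-.141)],n=3,wait=6)
s=telemetry.state()
for d in silhouettes('cover_box','wrist')[:2]: print(d['confidence'],d['rect'],w.rect(d['pixels'],s['tool_pos'][2]+.02))
save('w8.png',w.im[100:360,180:460])
go(.459,-.141,.0075,-1.5708+.13)
E
```

```text
mat_cover_box 0.72 [ 0.4686 -0.1412] [ 0.4676 -0.1411] (0.0706, 0.0691) 0.135
mat_cover_box 0.67 [ 0.4685 -0.141 ] [ 0.4676 -0.1408] (0.069, 0.0666) 0.153
mat_cover_box 0.72 [ 0.4685 -0.1411] [ 0.468  -0.1414] (0.0716, 0.0679) 0.143
0.87 [267.0, 195.4, 98.1, 113.2] (array([ 0.4684, -0.1405]), array([ 0.4656, -0.1406]), (0.0667, 0.0477), np.float64(0.123))
t 27.05 pos [ 0.4595 -0.141   0.2009] yang -1.44 w 0.546 F 30.0 tilt -1.0 q7 -1.34 | offset [-0.0005 -0.      0.1934] spin 0.0
```

View pics/w8.png

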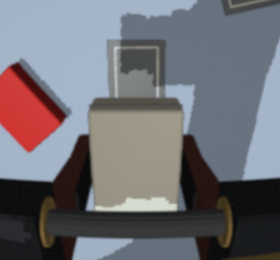

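The box hangs level over its mat, whose far edge shows at crop (136,42). The mat works out at (0.458, -0.142), yaw 0.14.

>>> step_arm(motion=[{"offset":[-0.0015,0.001,0.05],"spin":-0.01,"fingers":1},{"offset":[-0.0015,0.001,0.1],"spin":-0.01,"fingers":1},{"offset":[-0.0015,0.001,0.145],"spin":-0.01,"fingers":1},{"offset":[-0.0015,0.001,0.17],"spin":-0.01,"fingers":1},{"offset":[-0.0015,0.001,0.181],"spin":-0.01,"fingers":1}])

```text
time_s: 27.68
tool_pos: [0.4573, -0.1422, 0.0186]
orientation: [[0.99, 0.14, -0.002], [0.14, -0.99, 0.001], [-0.002, -0.001, -1.0]]
wrist_force: [0.5, 0.6, 0.2]
width: 0.544
grip_force: 30.0
```

>>> step_arm(motion=[{"offset":[0,0,0.004],"spin":0,"fingers":1},{"offset":[0,0,0.008],"spin":0,"fingers":1},{"offset":[0,0,0.011],"spin":0,"fingers":1},{"offset":[0,0,0.0122],"spin":0,"fingers":1},{"offset":[0,0,0.0122],"spin":0,"fingers":1}])

```text
time_s: 28.3
tool_pos: [0.458, -0.1426, 0.008]
orientation: [[0.99, 0.139, 0.0], [0.139, -0.99, -0.0], [0.0, 0.0, -1.0]]
wrist_force: [-0.0, 1.3, -0.5]
width: 0.55
grip_force: 30.0
```

>>> step_arm(motion=[{"offset":[0,0,0],"spin":0,"fingers":1},{"offset":[0,0,0],"spin":0,"fingers":0.4},{"offset":[0,0,0],"spin":0,"fingers":0.3},{"offset":[0,0,0],"spin":0,"fingers":0.1},{"offset":[0,0,0],"spin":0,"fingers":0}])

```text
time_s: 28.92
tool_pos: [0.458, -0.1425, 0.0078]
orientation: [[0.99, 0.139, 0.0], [0.139, -0.99, -0.0], [0.0, 0.0, -1.0]]
wrist_force: [0.4, -0.5, -0.4]
width: 0.889
grip_force: 0.0
```

>>> step_arm(motion=[{"offset":[0,0,-0.01],"spin":0,"fingers":0},{"offset":[0,0,-0.05],"spin":0,"fingers":0},{"offset":[0,0,-0.11],"spin":0,"fingers":0},{"offset":[0,0,-0.17],"spin":0,"fingers":0},{"offset":[0,0,-0.22],"spin":0,"fingers":0}])

```text
time_s: 29.55
tool_pos: [0.4579, -0.1423, 0.231]
orientation: [[0.99, 0.14, 0.002], [0.14, -0.99, -0.001], [0.002, 0.001, -1.0]]
wrist_force: [0.9, -0.8, 0.4]
width: 1.005
grip_force: 0.0
```

```bash
python3 - <<'E'
from look import *
w=look([('cover_box',.027,.458,-.141),('mat_cover_box',.003,.458,-.141)],n=2,wait=4,png='w9.png')
go(.607,-.0025,.2256,-1.5708-.2)
E
```

```text
cover_box 0.59 [ 0.458  -0.1434] [ 0.4565 -0.1436] (0.0733, 0.0497) 0.174
mat_cover_box 0.89 [ 0.4718 -0.1402] [ 0.46   -0.1434] (0.0914, 0.0698) 0.122
cover_box 0.61 [ 0.458  -0.1433] [ 0.4568 -0.1442] (0.073, 0.049) 0.125
mat_cover_box 0.74 [ 0.4706 -0.1391] [ 0.4581 -0.1426] (0.0888, 0.0682) 0.14
t 30.05 pos [ 0.4574 -0.1423  0.2266] yang -1.431 w 1.0 F 0.0 tilt -1.0 q7 -1.31 | offset [ 0.1677 -0.1175  0.0009] spin 0.34
```

View pics/w9.png

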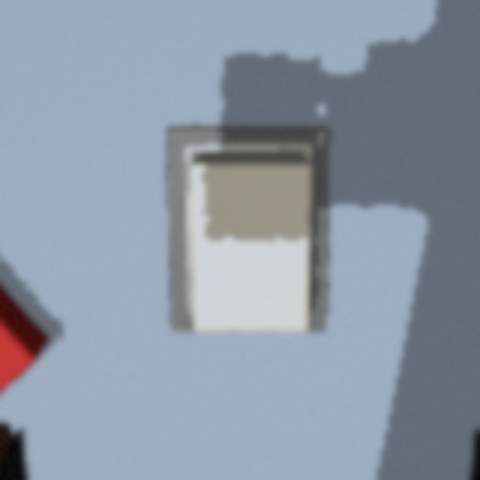

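The ivory box sits square inside its outline, crop (250,245). Next the slide box.

>>> step_arm(motion=[{"offset":[0.03,-0.02,0],"spin":0.06,"fingers":0},{"offset":[0.075,-0.05,0],"spin":0.15,"fingers":0},{"offset":[0.12,-0.085,0],"spin":0.25,"fingers":0},{"offset":[0.155,-0.108,0],"spin":0.34,"fingers":0},{"offset":[0.1675,-0.1175,0],"spin":0.34,"fingers":0}])

```text
time_s: 30.68
tool_pos: [0.6082, -0.0003, 0.2264]
orientation: [[0.981, -0.196, -0.002], [-0.196, -0.981, 0.001], [-0.002, -0.001, -1.0]]
wrist_force: [-0.2, 0.5, 0.0]
width: 0.998
grip_force: 0.0
```

```bash
python3 - <<'E'
from look import *
w=look([('slide_box',.032,.605,0),('mat_slide_box',.003,.616,-.251)],n=3,wait=6,png='w10.png')
go(.607,-.0025,.0085,-1.5708-.2)
E
```

```text
slide_box 0.71 [ 0.6077 -0.003 ] [ 0.6062 -0.0036] (0.0943, 0.0654) -0.203
mat_slide_box 0.7 [ 0.6179 -0.2497] [ 0.6161 -0.2521] (0.1156, 0.0863) 0.409
mat_slide_box 0.73 [ 0.6176 -0.2496] [ 0.616  -0.2519] (0.1153, 0.0856) 0.402
slide_box 0.56 [ 0.608  -0.0031] [ 0.6074 -0.0031] (0.0978, 0.066) -0.191
mat_slide_box 0.63 [ 0.6175 -0.2497] [ 0.6163 -0.2518] (0.1141, 0.0858) 0.388
t 31.43 pos [ 0.6074 -0.003   0.2279] yang -1.771 w 1.001 F 0.0 tilt -1.0 q7 -1.99 | offset [-0.0005 -0.0004  0.2194] spin -0.0
```

View pics/w10.png

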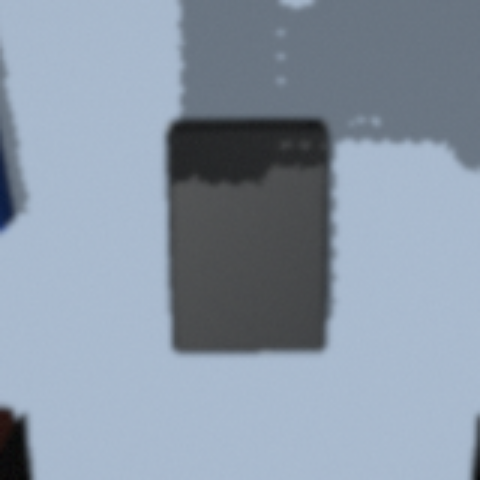

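This enlarged crop confirms the dark slide box, alone at (250,238) and square to the gripper. The blue one stays off to the left.

>>> step_arm(motion=[{"offset":[0,0,0.05],"spin":0,"fingers":0},{"offset":[0,0,0.105],"spin":0,"fingers":0},{"offset":[0,0,0.155],"spin":0,"fingers":0},{"offset":[0,0,0.19],"spin":0,"fingers":0},{"offset":[0,0,0.205],"spin":0,"fingers":0}])

```text
time_s: 32.05
tool_pos: [0.6063, -0.0028, 0.0207]
orientation: [[0.98, -0.199, -0.003], [-0.199, -0.98, 0.0], [-0.003, 0.001, -1.0]]
wrist_force: [-0.2, -0.2, 0.4]
width: 0.996
grip_force: 0.0
```

>>> step_arm(motion=[{"offset":[0,0,0.005],"spin":0,"fingers":0},{"offset":[0,0,0.01],"spin":0,"fingers":0},{"offset":[0,0,0.013],"spin":0,"fingers":0},{"offset":[0,0,0.013],"spin":0,"fingers":0.1},{"offset":[0,0,0.013],"spin":0,"fingers":0.2}])

```text
time_s: 32.67
tool_pos: [0.6078, -0.0029, 0.0103]
orientation: [[0.98, -0.199, 0.001], [-0.199, -0.98, -0.0], [0.001, -0.0, -1.0]]
wrist_force: [-0.0, 1.0, 0.2]
width: 0.826
grip_force: 0.0
```

>>> step_arm(motion=[{"offset":[0,0,0],"spin":0,"fingers":0.25},{"offset":[0,0,0],"spin":0,"fingers":0.35},{"offset":[0,0,0],"spin":0,"fingers":0.7},{"offset":[0,0,0],"spin":0,"fingers":1},{"offset":[0,0,0],"spin":0,"fingers":1}])

```text
time_s: 33.3
tool_pos: [0.6076, -0.0027, 0.01]
orientation: [[0.98, -0.199, 0.0], [-0.199, -0.98, 0.0], [0.0, -0.0, -1.0]]
wrist_force: [-0.4, 1.8, 4.9]
width: 0.728
grip_force: 30.0
```

>>> step_arm(motion=[{"offset":[0,0,0],"spin":0,"fingers":1},{"offset":[0,0,-0.003],"spin":0,"fingers":1},{"offset":[0,0,-0.015],"spin":0,"fingers":1},{"offset":[0,0,-0.04],"spin":0,"fingers":1},{"offset":[0,0,-0.07],"spin":0,"fingers":1}])

```text
time_s: 33.92
tool_pos: [0.6069, -0.0029, 0.0805]
orientation: [[0.98, -0.199, -0.001], [-0.199, -0.98, -0.0], [-0.001, 0.0, -1.0]]
wrist_force: [0.2, -0.1, -1.7]
width: 0.721
grip_force: 30.0
```

>>> step_arm(motion=[{"offset":[0,0,-0.04],"spin":0,"fingers":1},{"offset":[0,0,-0.08],"spin":0,"fingers":1},{"offset":[0,0,-0.115],"spin":0,"fingers":1},{"offset":[0,0,-0.12],"spin":0,"fingers":1},{"offset":[0,0,-0.12],"spin":0,"fingers":1}])

```text
time_s: 34.55
tool_pos: [0.607, -0.003, 0.1994]
orientation: [[0.98, -0.199, -0.0], [-0.199, -0.98, -0.0], [-0.0, 0.0, -1.0]]
wrist_force: [-0.1, -0.9, -1.6]
width: 0.728
grip_force: 30.0
```

```bash
python3 -c "
from h import *
go(.616,-.2519,.2,-1.5708+.405)"
```

```text
t 34.55 pos [ 0.607  -0.003   0.1994] yang -1.771 w 0.728 F 30.0 tilt -1.0 q7 -2.0 | offset [ 0.0583  0.2421 -0.0005] spin -0.605
```

>>> step_arm(motion=[{"offset":[0.008,0.035,0],"spin":-0.08,"fingers":1},{"offset":[0.022,0.09,0],"spin":-0.22,"fingers":1},{"offset":[0.035,0.145,0],"spin":-0.37,"fingers":1},{"offset":[0.048,0.2,0],"spin":-0.52,"fingers":1},{"offset":[0.058,0.242,0],"spin":-0.605,"fingers":1}])

```text
time_s: 35.17
tool_pos: [0.6146, -0.2544, 0.1972]
orientation: [[0.918, 0.396, -0.003], [0.396, -0.918, 0.001], [-0.003, -0.002, -1.0]]
wrist_force: [-0.0, 0.7, -1.6]
width: 0.727
grip_force: 30.0
```

```bash
python3 - <<'E'
from look import *
w=look([('mat_slide_box',.003,.616,-.251)],n=3,wait=7)
s=telemetry.state()
for d in silhouettes('slide_box','wrist')[:4]: print(d['confidence'],d['rect'],w.rect(d['pixels'],s['tool_pos'][2]+.022))
save('w11.png',w.im[60:340,160:480])
go(.616,-.252,.0135,-1.5708+.405)
E
```

```text
mat_slide_box 0.55 [ 0.6431 -0.2412] [ 0.6431 -0.2414] (0.0841, 0.057) -1.159
mat_slide_box 0.71 [ 0.6424 -0.2417] [ 0.6421 -0.2419] (0.0837, 0.057) -1.168
0.91 [248.7, 176.2, 132.9, 132.5] (array([ 0.6307, -0.2451]), array([ 0.6276, -0.2464]), (0.0764, 0.0628), np.float64(0.406))
0.88 [50.6, 0.5, 62.3, 74.9] (array([ 0.6857, -0.0802]), array([ 0.6855, -0.0793]), (0.0396, 0.0389), np.float64(-0.08))
0.57 [77.0, 204.3, 63.2, 73.7] (array([ 0.5782, -0.1331]), array([ 0.576 , -0.1328]), (0.0398, 0.039), np.float64(0.856))
0.56 [0.4, 159.1, 19.1, 48.5] (array([ 0.5759, -0.0321]), array([ 0.5744, -0.0326]), (0.0359, 0.0302), np.float64(0.018))
t 35.88 pos [ 0.6163 -0.2511  0.2   ] yang -1.165 w 0.728 F 30.0 tilt -1.0 q7 -1.05 | offset [-0.0006  0.0007  0.1865] spin 0.0
```

View pics/w11.png

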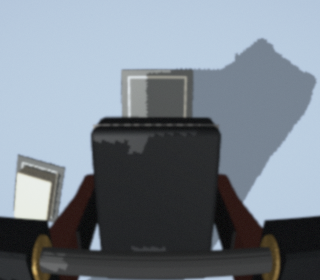

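The box is held level and lined up with its mat, whose far edge is at crop (157,70). That agrees with a mat centre of (0.616, -0.252).

>>> step_arm(motion=[{"offset":[-0.0005,0.001,0.05],"spin":0,"fingers":1},{"offset":[-0.0005,0.001,0.1],"spin":0,"fingers":1},{"offset":[-0.0005,0.001,0.14],"spin":0,"fingers":1},{"offset":[-0.0005,0.001,0.165],"spin":0,"fingers":1},{"offset":[-0.0005,0.001,0.175],"spin":0,"fingers":1}])

```text
time_s: 36.5
tool_pos: [0.6152, -0.2523, 0.0231]
orientation: [[0.919, 0.394, -0.002], [0.394, -0.919, 0.001], [-0.002, -0.002, -1.0]]
wrist_force: [0.3, 0.5, -1.9]
width: 0.725
grip_force: 30.0
```

>>> step_arm(motion=[{"offset":[0,0,0.004],"spin":0,"fingers":1},{"offset":[0,0,0.008],"spin":0,"fingers":1},{"offset":[0,0,0.01],"spin":0,"fingers":1},{"offset":[0,0,0.0113],"spin":0,"fingers":1},{"offset":[0,0,0.0113],"spin":0,"fingers":1}])

```text
time_s: 37.12
tool_pos: [0.6162, -0.2527, 0.0137]
orientation: [[0.919, 0.394, 0.0], [0.394, -0.919, -0.0], [0.0, 0.0, -1.0]]
wrist_force: [-0.6, 0.2, -2.7]
width: 0.722
grip_force: 30.0
```

>>> step_arm(motion=[{"offset":[0,0,0],"spin":0,"fingers":1},{"offset":[0,0,0],"spin":0,"fingers":0.2},{"offset":[0,0,0],"spin":0,"fingers":0.1},{"offset":[0,0,0],"spin":0,"fingers":0},{"offset":[0,0,0],"spin":0,"fingers":0}])

```text
time_s: 37.75
tool_pos: [0.6161, -0.2526, 0.0135]
orientation: [[0.919, 0.394, 0.0], [0.394, -0.919, -0.0], [0.0, 0.0, -1.0]]
wrist_force: [-0.3, -0.0, -0.7]
width: 1.001
grip_force: 0.0
```

>>> step_arm(motion=[{"offset":[0,0,-0.01],"spin":0,"fingers":0},{"offset":[0,0,-0.05],"spin":0,"fingers":0},{"offset":[0,0,-0.11],"spin":0,"fingers":0},{"offset":[0,0,-0.17],"spin":0,"fingers":0},{"offset":[0,0,-0.22],"spin":0,"fingers":0}])

```text
time_s: 38.38
tool_pos: [0.6163, -0.2525, 0.2371]
orientation: [[0.919, 0.394, 0.002], [0.394, -0.919, -0.001], [0.002, 0.002, -1.0]]
wrist_force: [0.4, -0.6, -0.6]
width: 1.0
grip_force: 0.0
```

```bash
python3 - <<'E'
from look import *
w=look([('slide_box',.035,.616,-.252),('mat_slide_box',.003,.616,-.252)],n=2,wait=4)
save('top12.png',cv2.resize(get_image('top')[100:310,160:480],(800,525),interpolation=cv2.INTER_CUBIC))
go(.6,-.25,.3)
E
```

```text
slide_box 0.67 [ 0.6162 -0.2536] [ 0.6151 -0.2541] (0.0954, 0.0639) 0.405
mat_slide_box 0.86 [ 0.6345 -0.2427] [ 0.6153 -0.2533] (0.1139, 0.0841) 0.405
slide_box 0.75 [ 0.6159 -0.2534] [ 0.6151 -0.2537] (0.0968, 0.0639) 0.406
mat_slide_box 0.94 [ 0.6345 -0.2434] [ 0.6166 -0.2526] (0.1124, 0.0841) 0.403
t 38.92 pos [ 0.6157 -0.2525  0.2323] yang -1.166 w 1.0 F 0.0 tilt -1.0 q7 -1.03 | offset [-0.0135 -0.0086 -0.0677] spin 0
```

View pics/top12.png

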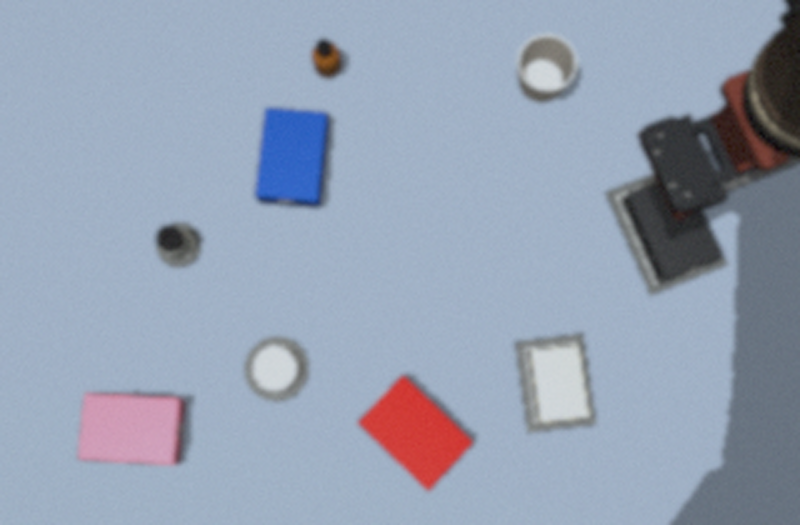

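The top picture shows all four things on their mats: case (178,243), tin (276,369), ivory box (556,383) and dark box (668,228). The bottle (327,58), cup (547,68) and look-alikes have not moved, and the robot is clear of everything.

```bash
python3 -c "
from h import *
print(finish_job())"
```

```text
the job is handed in; nothing more can be done
None
```

The job is handed in: in the last pictures the lens case, tin, small box and large box stand upright on their own mats, each within about 2 mm of its centre, and the bottle and cup have not moved; it took about 39 s, and no verdict came back.

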